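# Inspect a board in the parts drawer through a loupe

### The job

Pull the drawer of the small bench-top drawer unit out to its stop, then pick up the black loupe and hold it level, upright as it stood, centred over the blue circuit board that lies in the drawer, with its lower rim at the height of the red pointer on the focus gauge. Finish while still holding the loupe there, steady in the air, with the drawer still fully out; do not touch the board, and leave the gauge and the other things as they are.

Things in the scene. Friction and masses are not known exactly. Their poses are not given: they have to be found in the camera images.
- parts_drawer (a joint): drawer of the small grey drawer unit, in m: 0 shut, 0.12 fully out at its stop; it starts shut or up to 15 mm ajar and slides out toward the robot along -x of drawer_knob, with about 1.5 N friction, and stays where it is left
- drawer_knob (a point): centre of the grip of the round black knob on the blue drawer front (22 mm diameter, 16 mm long, axis level, on a thinner stem), 27 mm in front of the drawer front, 36 mm above the worktop. Moves with the drawer. Axes: -x is the way the drawer pulls out, y across the front, z up
- drawer_floor (a point): centre of the drawer's inner floor, 8 mm above the worktop, between the two compartments (each about 138 x 85 mm, walls 33 mm high); moves with the drawer; axes as the knob's
- board_center (a point): centre of the blue circuit board (75 x 50 mm, 17 mm high over the parts on it, highest at the pin header at one short end) lying flat in one of the two compartments of the drawer, right or left; the point lies on the plate, about 10 mm above the worktop; x along its long side, z up
- board_b: the same blue circuit board, loose, 50 g; origin under its centre
- heat_sink: dark grey finned heat sink 45 x 45 x 22 mm lying in the other compartment; leave it there; origin at the centre of its underside
- loupe_center (a point): centre of the black barrel-shaped eye loupe (40 mm diameter, 36 mm high, about 40 g) standing upright on the worktop right of the drawer unit, half-way up, 18 mm above its lower rim; z along its optical axis, up
- loupe_rim (a point): centre of the loupe's lower rim, 18 mm below loupe_center; z along its optical axis, up
- loupe: the loupe; origin at the centre of its lower rim, z up along its optical axis
- drawer_unit: the small grey drawer unit, fixed to the worktop: 160 mm deep, 190 mm wide, 68 mm high, its drawer walls 41 mm above the worktop; origin at the centre of its underside, x from its front to its back, z up
- pointer_tip (a point): tip of the flat red pointer (4 mm thick) on the focus gauge, mid-thickness: its height above the worktop, 90 to 140 mm, is the wanted height of the loupe's lower rim. The gauge, fixed, is a 176 mm high, 10 mm thick metal post on a 56 mm round foot, its axis 37 mm from the tip along +x of this point
- driver_orange: bystander: screwdriver with orange handle, 182 mm long, lying on the worktop
- screw_dish: bystander: light round dish 80 mm across, 18 mm high
- film_tape: bystander: orange tape roll lying flat, 53 mm across, 12 mm high
Things that resemble listed ones, but are neither listed nor needed, are in the scene too. Several things look just like the loupe: the one meant starts farthest to the robot's right.

How it is judged (in metres and radians):
On the way, in this order (a step that is already met when the one before it is completed fails the run):
1. the drawer is pulled out to its stop (value of joint parts_drawer above 0.115 m), for 0.2 s.
2. the loupe is lifted in the fingers (height (world z) of loupe_rim above 0.05 m and contact force between loupe and the fingers above 1 N), for 0.2 s.
At the end, for the whole second after the job is handed in: Drawer within 5 mm of its stop; loupe held still by the fingers alone, upright within 0.1 rad, its lower rim within 8 mm of the pointer's height and its centre within 12 mm (horizontally) of the blue board's centre; the board lies flat in the drawer (value of joint parts_drawer above 0.115 m and horizontal distance between loupe_rim and board_center below 0.012 m and z of loupe_rim in the frame of pointer_tip between -0.008 and 0.008 m and angle between each of loupe_rim, board_center's own z axis and vertical below 0.1 rad and linear speed of each of loupe, board_b below 0.02 m/s and contact force between loupe and the fingers above 1 N and contact force between loupe and drawer_unit below 0.1 N and contact force between loupe and board_b below 0.1 N and z of board_center in the frame of drawer_floor below 0.012 m); the arm keeps its last pose, push and grip.
It fails at once if the blue board is touched by the robot or the loupe (contact force between board_b and the arm above 0.3 N or contact force between board_b and the fingers above 0.3 N or contact force between board_b and loupe above 0.3 N).
It fails at once if the pointer of the focus gauge is moved (distance of pointer_tip from where it was at the start of the episode above 0.004 m).
It fails at once if the heat sink leaves its compartment of the drawer (z of heat_sink in the frame of drawer_floor above 0.015 m).
It fails at once if a bystander is pushed away (distance of any of driver_orange, screw_dish, film_tape from where it was at the start of the episode above 0.03 m).
It also fails if it takes over 56 s, if anything falls off the work surface, if the arm or the gripper's body presses on something with over 40 N, if the wrist force passes 120 N, or if a joint passes its speed limit or range.

### The arm

A 6-joint arm with a two-finger parallel gripper is mounted at the origin on a cart in front of the work surface, level with it; the furniture and walls round the work are solid. World frame = base frame: x ahead of the robot, y to its left, z up, the work surface at z = 0. Lengths are in mm, angles in rad, forces in N, time in s.
With the tool pointing down it reaches from about 275 to 1000 mm from the base axis. Payload 8.4 kg.
Tool frame: the origin (TCP) lies midway between the tips of the shut fingers; the grasp point (between the pads) lies 19 mm behind it; z points along the fingers, y is the line along which they close (so a half turn about z gives the same grasp; the last joint's range is limited). The gripper opens to 85 mm and grips with 20 to 120 N. Pads are 22 mm wide; open, the fingers measure 114 mm over their backs; the gripper's body (76 mm by 85 mm) begins 54 mm behind the grasp point. The pads swing forward as they close: fully open they stand 13 mm farther back than shut.
Start: joints at [-1.17, 0.353, 1.633, -0, 1.155, -0.002], TCP at [244.996, -574.982, 208.981] pointing down, gripper open.
Joint ranges: [-2.63, 2.63], [-0.92, 2.1], [0.06, 2.66], [-1.3, 4.44], [0, 2.69], [-3.02, 3.02]. Speed limits (rad/s): [2.22, 2.22, 2.79, 3.14, 3.14, 3.14].

### API

Orientations are given as [roll, pitch, yaw] about the fixed x, y, z axes, in that order (R = Rz(yaw) Ry(pitch) Rx(roll)).
In Python, from rig import r, imaging gives the robot as it stands. The module is installed in compiled form; this text tells all that it offers.
- The arm moves only by the tool arm_command, never from a script. Its argument "deltas" is a list of rows, each an object of numbers: "hand": the finger opening in mm, from 0 to 85.4; "tx", "ty", "tz": the shift along the tool's x, y, z in mm; "wx", "wy", "wz": the turn, a rotation vector about the tool's x, y, z in rad. A call has 1 to 8 rows; each row shifts and turns the commanded pose from where the row before left it, along the tool's axes as they then stand; what a row does not reach is not made up. A row lasts 1/8 s, in which the tool goes at most 62.5 mm and 10.7 degrees, less where a joint would pass 70% of its speed; a pose out of reach is approached as far as the arm can. A call with a gripper value outside its range is refused whole. The fingers move at their own pace and stop on an object; "squeeze" is the grip in N (left out, the last holds). Time passes only in rows, so rows that do not move let the fingers close. It gives the time, the measured TCP pose, the force, the opening and the grip force at its end, in the units of the state.
- r.sense(): the state, without advancing time (a new reading comes with each control period).
- imaging.grab_frame(name): name is "scene" or "side" or "wrist"; returns a dict with "image" (384x512x3 uint8, red, green, blue), "mtx" (3x3 intrinsics, pixels), "world_to_cam" (4x4, takes a point from world to camera coordinates). Camera axes: x right, y up, looking along -z (the intrinsics and any distortion apply to the point x, -y, -z); pixel columns grow to the right and rows downward; lengths in mm; the calibration is good to about 2 mm. A picture is of the moment at which its call begins. There is no depth.
- r.sign_off(): hands the job in; it is judged then, once.
The state is a dict: "clock": time; "qpos": joint angles; "qvel": joint speeds; "joint_efforts": joint torques, N m; "eef_pos": TCP position; "tcp_rot": TCP orientation; "contact_force": force on the tool from outside, world axes, zero at the start; "wrist_torque": the same for the moment, N m; "opening": opening from 0.0 (shut) to 1.0 (fully open); "grasp_force": force on a finger pad.
Only numpy, scipy, OpenCV 4.12 (cv2) and the standard library are available. Lean on these libraries where they do the work, as an engineer would, in place of code of your own. Each camera call takes 0.05 s, during which the arm holds its last target. There are 200 camera calls.

## Working session

There is one attempt and no reset: what is moved stays moved. The work goes in short steps, Python scripts to look and compute and a tool call to move; the robot and the scene stay as the last step left them, time stands still between calls to the robot, and variables do not carry over. Pictures are saved under pics/ and viewed, at most 10 in all, crops included, and the job is handed in when it is done.

Besides the shell and the picture viewer there is one more tool, called after "Request:" as name(argument=value, ...), one argument or row to a line, values as JSON. arm_command: Moves the arm, as the interface text tells. Its arguments: {"type":"object","properties":{"deltas":{"type":"array"},"squeeze":{"type":"number"}},"required":["deltas"]}

```bash
mkdir -p pics
cat > h.py <<'E'
import numpy as np, cv2, pickle
from rig import r, imaging
def grab(n,tag):
    f=imaging.grab_frame(n); pickle.dump(f,open(f'{tag}.pkl','wb')); return f
def load(tag): return pickle.load(open(f'{tag}.pkl','rb'))
def save(img,p): cv2.imwrite('pics/'+p,cv2.cvtColor(img,cv2.COLOR_RGB2BGR))
def ray(f,u,v):
    k=f['mtx'];W=f['world_to_cam'];d=np.array([(u-k[0,2])/k[0,0],-(v-k[1,2])/k[1,1],-1])
    R=W[:3,:3];return -R.T@W[:3,3],R.T@d
def atz(f,u,v,z):
    c,d=ray(f,u,v);return c+d*(z-c[2])/d[2]
def proj(f,p):
    k=f['mtx'];W=f['world_to_cam'];q=W[:3,:3]@np.array(p,float)+W[:3,3]
    return k[0,0]*q[0]/-q[2]+k[0,2],k[1,1]*-q[1]/-q[2]+k[1,2]
def tri(f,a,g,b):
    c1,d1=ray(f,*a);c2,d2=ray(g,*b);s=np.linalg.lstsq(np.c_[d1,-d2],c2-c1,rcond=None)[0]
    p,q=c1+s[0]*d1,c2+s[1]*d2;return (p+q)/2,np.linalg.norm(p-q)
E
python3 - <<'E'
from h import *
a=grab('scene','s0');b=grab('side','d0');grab('wrist','w0')
for n,f in(('scene0.png',a),('side0.png',b)): save(cv2.resize(f['image'],(800,600),interpolation=cv2.INTER_CUBIC),n)
print(a['mtx'],a['world_to_cam'],b['world_to_cam'],a.keys());print(r.sense())
E
```

```text
[[399.75335504   0.         257.93378954]
 [  0.         399.75335504 187.17617607]
 [  0.           0.           1.        ]] [[-7.59294114e-01 -6.50678788e-01  9.46380519e-03  5.27014922e+02]
 [ 3.26546517e-01 -3.68395671e-01  8.70432078e-01 -2.22488942e+02]
 [-5.62885265e-01  6.64004326e-01  4.92197556e-01 -9.73252578e+02]
 [ 0.00000000e+00  0.00000000e+00  0.00000000e+00  1.00000000e+00]] [[ 9.77318110e-01 -2.11672719e-01 -6.63108377e-03 -5.53818585e+02]
 [ 1.24801878e-01  5.50363206e-01  8.25545173e-01 -2.05981840e+02]
 [-1.71095887e-01 -8.07647820e-01  5.64297082e-01 -9.39519782e+02]
 [ 0.00000000e+00  0.00000000e+00  0.00000000e+00  1.00000000e+00]] dict_keys(['image', 'mtx', 'world_to_cam'])
{'clock': 0.15, 'qpos': array([-1.17040361e+00,  3.53491664e-01,  1.63397464e+00,  4.30213931e-05,
        1.15516220e+00, -2.38539200e-03]), 'qvel': array([-0.00182182, -0.00274615, -0.00265896, -0.00042437, -0.00143186,
        0.00129635]), 'joint_efforts': array([-1.47227998e-03, -6.05638647e+01, -3.42340243e+01, -1.11430902e-04,
        6.12692282e-03, -1.28185556e-05]), 'eef_pos': array([ 244.85777753, -574.62441489,  208.42766035]), 'tcp_rot': array([-3.14055690e+00, -4.18113552e-05,  4.02760692e-01]), 'contact_force': array([-0.00723379,  0.26698633,  0.24729277]), 'wrist_torque': array([-0.05363461,  0.01001385, -0.03794944]), 'grasp_force': 0.0, 'opening': 1.0020293159138873}
```

View pics/scene0.png

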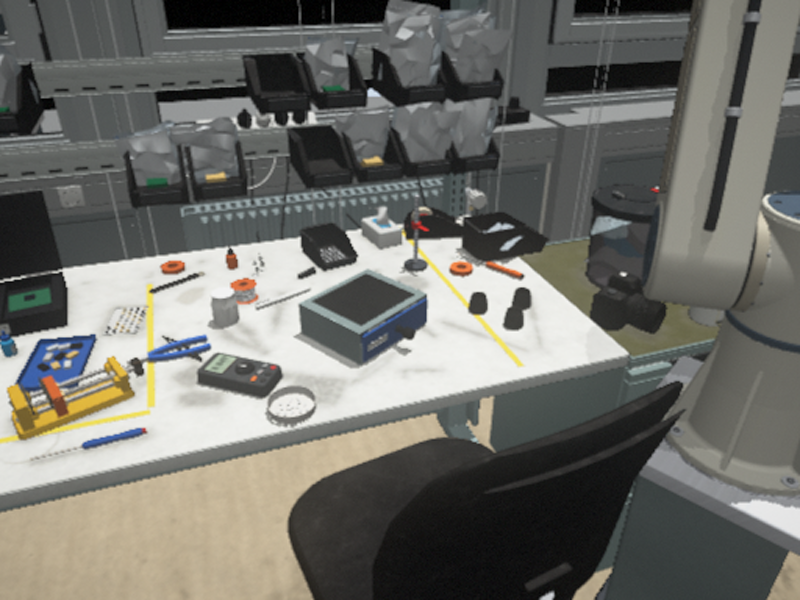

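View pics/side0.png

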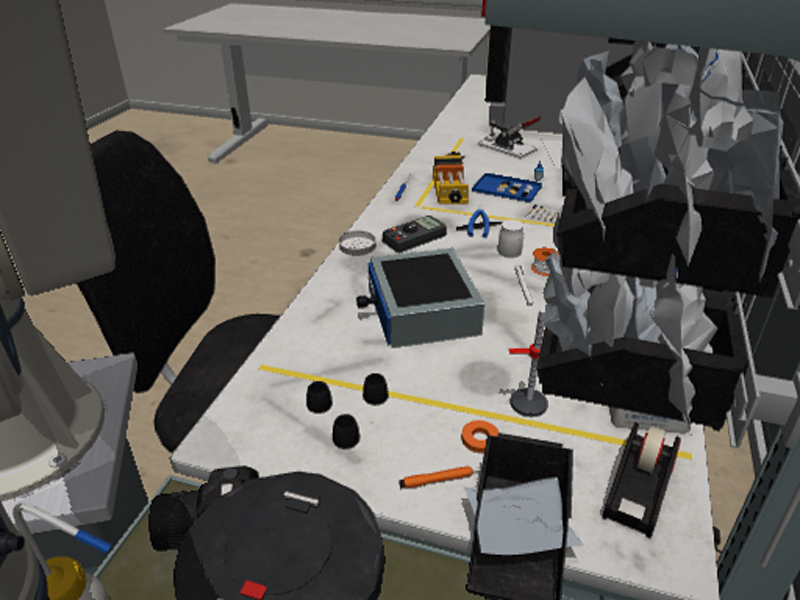

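The scene view shows the drawer unit near (365,310), three loupes near (478,302), (522,298) and (513,318), and the gauge at (417,240). The side view shows the knob at (365,302), the loupes at (319,397), (375,389) and (346,431), and the red pointer at about (510,351). I'll take enlarged crops.

Run:
```python
from h import *
a=load('s0');b=load('d0')
A=cv2.resize(a['image'][120:240,185:345],(800,600),interpolation=cv2.INTER_CUBIC)
B=cv2.resize(b['image'][155:290,190:370],(800,600),interpolation=cv2.INTER_CUBIC)
save(A,'sc1.png');save(B,'sd1.png')
```

```text
(no output)
```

View pics/sc1.png

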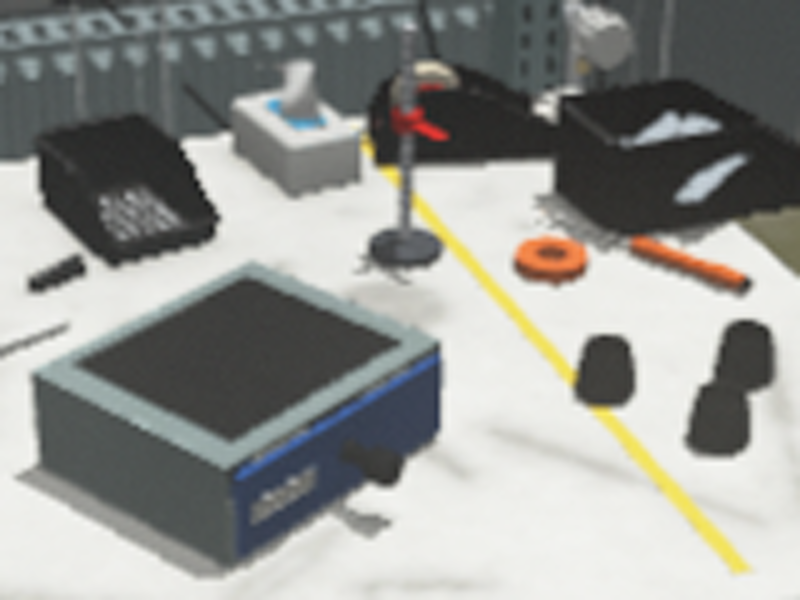

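View pics/sd1.png

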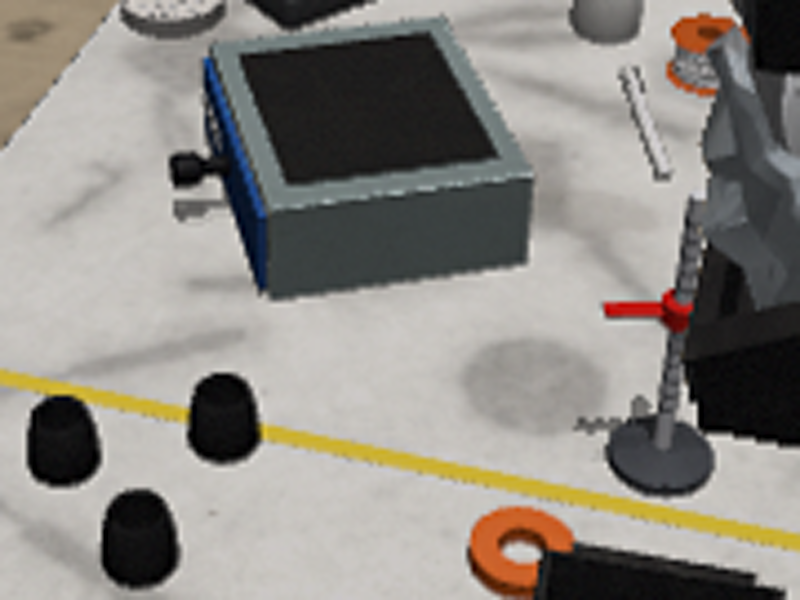

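Scene crop: the knob is at (385,464), the pointer tip at (447,134), and the loupes at (606,370), (747,357) and (718,420). Side crop: the knob is at (187,168), the tip at (605,309), and the loupes at (63,440), (223,418) and (140,540).

Run:
```python
from h import *
a=load('s0');b=load('d0')
S=lambda u,v:(185+u/5-.4,120+v/5-.4)
D=lambda u,v:(190+u/4.444-.4,155+v/4.444-.4)
T=lambda n,p,q:print(n,*[np.round(x,1) for x in tri(a,S(*p),b,D(*q))])
T('knob',(385,464),(187,168));T('tip',(447,134),(605,309));T('collar',(408,120),(677,312))
for p in((606,370),(747,357),(718,420)):
  for q in((63,440),(223,418),(140,540)): T((p,q),p,q)
for n,q in(('FL',(212,45)),('BL',(440,20)),('BR',(533,175)),('FR',(268,212))): print(n,atz(b,*D(*q),68).round(1))
for n,q in(('FL',(232,468)),('BL',(37,375)),('BR',(250,263)),('FR',(440,343))): print('s',n,atz(a,*S(*q),68).round(1))
T('tape',(552,255),(522,545))
print('driver',atz(a,*S(635,243),8),atz(a,*S(747,283),8))
```

```text
knob [540.7 164.7  40. ] 2.3
tip [ 708.7 -100.2  110.1] 1.3
collar [ 746.2 -105.2  106.9] 2.0
((606, 370), (63, 440)) [472.6 -18.7  26.4] 73.7
((606, 370), (223, 418)) [525.1 -38.5  18.9] 0.8
((606, 370), (140, 540)) [504.4 -67.4  -7. ] 72.3
((747, 357), (63, 440)) [439.6 -66.9  48.1] 2.3
((747, 357), (223, 418)) [487.2 -87.6  44. ] 70.3
((747, 357), (140, 540)) [ 467.9 -115.4   17.7] 2.7
((718, 420), (63, 440)) [439.4 -35.5  17.8] 1.2
((718, 420), (223, 418)) [489.3 -56.2  12.7] 77.4
((718, 420), (140, 540)) [469.1 -84.7 -15.7] 6.6
FL [575.8 261.1  68. ]
BL [730.3 258.8  68. ]
BR [733.4  74.2  68. ]
FR [573.8  72.7  68. ]
s FL [571.9 256.5  68. ]
s BL [727.1 260.5  68. ]
s BR [732.3  73.3  68. ]
s FR [573.4  73.4  68. ]
tape [ 653.4 -156.1   13.6] 1.9
driver [ 624.07799534 -220.92268442    8.        ] [ 529.35804766 -221.21561711    8.        ]
```

Request:
arm_command(
  deltas=[
    {"wz": 0.134,"hand": 85},
    {"wz": 0.134},
    {"wz": 0.135},
    {"tx": 20,"ty": -50},
    {"tx": 20,"ty": -50},
    {"tx": 20,"ty": -50},
    {"tx": 20,"ty": -50},
    {"tx": 20,"ty": -50},
  ],
  squeeze=40,
)

```text
schema error: expected keys hand, tx, ty, tz, wx, wy, wz
```

Request:
arm_command(
  deltas=[
    {"tx": 20,"ty": -50},
    {"tx": 20,"ty": -50},
    {"tx": 20,"ty": -50},
    {"tx": 20,"ty": -50},
    {"tx": 20,"ty": -50},
    {"tx": 20,"ty": -50},
    {"tx": 20,"ty": -50},
    {"tx": 20,"ty": -50},
  ],
)

```text
schema error: expected keys hand, tx, ty, tz, wx, wy, wz
```

All seven keys are required in each row.

Request:
arm_command(
  deltas=[
    {"hand": 85,"tx": 0,"ty": 0,"tz": 0,"wx": 0,"wy": 0,"wz": 0.134},
    {"hand": 85,"tx": 0,"ty": 0,"tz": 0,"wx": 0,"wy": 0,"wz": 0.134},
    {"hand": 85,"tx": 0,"ty": 0,"tz": 0,"wx": 0,"wy": 0,"wz": 0.135},
    {"hand": 85,"tx": 20,"ty": -50,"tz": 0,"wx": 0,"wy": 0,"wz": 0},
    {"hand": 85,"tx": 20,"ty": -50,"tz": 0,"wx": 0,"wy": 0,"wz": 0},
    {"hand": 85,"tx": 20,"ty": -50,"tz": 0,"wx": 0,"wy": 0,"wz": 0},
    {"hand": 85,"tx": 20,"ty": -50,"tz": 0,"wx": 0,"wy": 0,"wz": 0},
    {"hand": 85,"tx": 20,"ty": -50,"tz": 0,"wx": 0,"wy": 0,"wz": 0},
  ],
  squeeze=40,
)

```text
clock: 1.15
eef_pos: [345.4, -323.4, 208.9]
tcp_rot: [-3.142, -0.0, -0.001]
contact_force: [0.8, -0.4, 0.2]
opening: 0.99
grasp_force: 0.0
```

Request:
arm_command(
  deltas=[
    {"hand": 85,"tx": 20,"ty": -50,"tz": 0,"wx": 0,"wy": 0,"wz": 0},
    {"hand": 85,"tx": 20,"ty": -50,"tz": 0,"wx": 0,"wy": 0,"wz": 0},
    {"hand": 85,"tx": 20,"ty": -50,"tz": 0,"wx": 0,"wy": 0,"wz": 0},
    {"hand": 85,"tx": 20,"ty": -50,"tz": 0,"wx": 0,"wy": 0,"wz": 0},
    {"hand": 85,"tx": 20,"ty": -50,"tz": 0,"wx": 0,"wy": 0,"wz": 0},
    {"hand": 85,"tx": 20,"ty": -50,"tz": 0,"wx": 0,"wy": 0,"wz": 0},
    {"hand": 85,"tx": 20,"ty": -50,"tz": 0,"wx": 0,"wy": 0,"wz": 0},
    {"hand": 85,"tx": 0,"ty": 0,"tz": 0,"wx": 0,"wy": 0,"wz": 0},
  ],
)

```text
clock: 2.15
eef_pos: [486.1, 28.0, 208.9]
tcp_rot: [-3.141, -0.0, 0.004]
contact_force: [-0.5, -0.4, -0.2]
opening: 0.995
grasp_force: 0.0
```

Request:
arm_command(
  deltas=[
    {"hand": 85,"tx": 18,"ty": -46,"tz": 0,"wx": 0,"wy": 0,"wz": 0},
    {"hand": 85,"tx": 18,"ty": -46,"tz": 0,"wx": 0,"wy": 0,"wz": 0},
    {"hand": 85,"tx": 17,"ty": -45,"tz": 0,"wx": 0,"wy": 0,"wz": 0},
    {"hand": 85,"tx": 0,"ty": 0,"tz": 0,"wx": 0,"wy": 0,"wz": 0},
    {"hand": 85,"tx": 0,"ty": 0,"tz": 50,"wx": 0,"wy": 0,"wz": 0},
    {"hand": 85,"tx": 0,"ty": 0,"tz": 40,"wx": 0,"wy": 0,"wz": 0},
  ],
)

```text
clock: 2.9
eef_pos: [537.3, 160.3, 117.7]
tcp_rot: [3.141, 0.001, -0.001]
contact_force: [0.3, -0.1, -0.3]
opening: 0.994
grasp_force: 0.0
```

Run:
```python
from h import *
f=grab('wrist','w1');save(cv2.resize(f['image'],(768,576)),'w1.png');print(r.sense()['eef_pos'])
print(proj(f,(541,165,36)))
```

```text
[534.23831607 159.32485743 112.8232176 ]
(np.float64(249.84901646119872), np.float64(184.94253425691727))
```

View pics/w1.png

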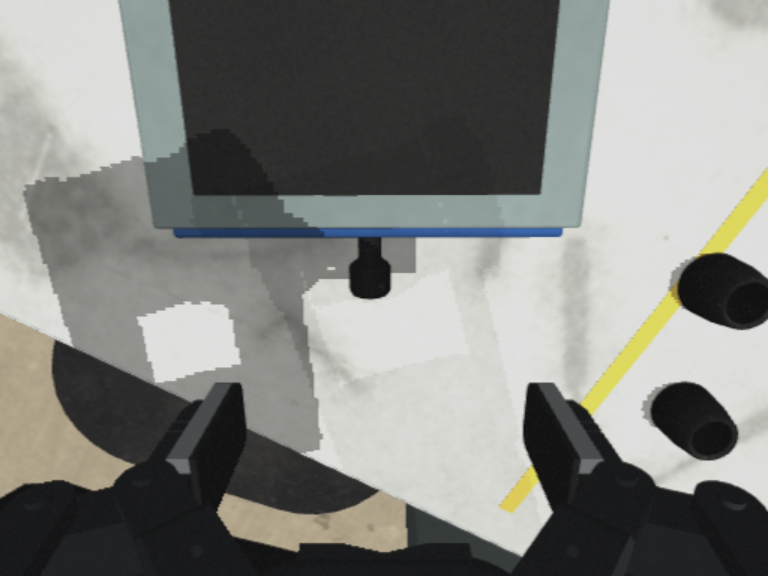

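The knob grip is at (370,277), which matches the estimate, and the front is square with the tool. Next I descend.

Request:
arm_command(
  deltas=[
    {"hand": 85,"tx": 5,"ty": -5,"tz": 30,"wx": 0,"wy": 0,"wz": 0},
    {"hand": 85,"tx": 0,"ty": 0,"tz": 30,"wx": 0,"wy": 0,"wz": 0},
    {"hand": 85,"tx": 0,"ty": 0,"tz": 0,"wx": 0,"wy": 0,"wz": 0},
    {"hand": 85,"tx": 0,"ty": 0,"tz": 0,"wx": 0,"wy": 0,"wz": 0},
  ],
)

```text
clock: 3.45
eef_pos: [543.7, 166.4, 60.3]
tcp_rot: [-3.141, -0.001, -0.001]
contact_force: [0.7, 0.7, -0.0]
opening: 0.996
grasp_force: 0.0
```

Request:
arm_command(
  deltas=[
    {"hand": 85,"tx": -3,"ty": 0,"tz": 20,"wx": 0,"wy": 0,"wz": 0},
    {"hand": 85,"tx": 0,"ty": 0,"tz": 21,"wx": 0,"wy": 0,"wz": 0},
    {"hand": 0,"tx": 0,"ty": 0,"tz": 0,"wx": 0,"wy": 0,"wz": 0},
    {"hand": 0,"tx": 0,"ty": 0,"tz": 0,"wx": 0,"wy": 0,"wz": 0},
    {"hand": 0,"tx": 0,"ty": 0,"tz": 0,"wx": 0,"wy": 0,"wz": 0},
    {"hand": 0,"tx": 0,"ty": 0,"tz": 0,"wx": 0,"wy": 0,"wz": 0},
    {"hand": 0,"tx": 0,"ty": 0,"tz": 0,"wx": 0,"wy": 0,"wz": 0},
    {"hand": 0,"tx": 0,"ty": 0,"tz": 0,"wx": 0,"wy": 0,"wz": 0},
  ],
)

```text
clock: 4.45
eef_pos: [540.9, 167.8, 18.9]
tcp_rot: [-3.14, -0.002, -0.0]
contact_force: [-1.2, 4.9, 6.2]
opening: 0.183
grasp_force: 34.3
```

Request:
arm_command(
  deltas=[
    {"hand": 0,"tx": -10,"ty": 0,"tz": 0,"wx": 0,"wy": 0,"wz": 0},
    {"hand": 0,"tx": -18,"ty": 0,"tz": 0,"wx": 0,"wy": 0,"wz": 0},
    {"hand": 0,"tx": -18,"ty": 0,"tz": 0,"wx": 0,"wy": 0,"wz": 0},
    {"hand": 0,"tx": -18,"ty": 0,"tz": 0,"wx": 0,"wy": 0,"wz": 0},
    {"hand": 0,"tx": -18,"ty": 0,"tz": 0,"wx": 0,"wy": 0,"wz": 0},
    {"hand": 0,"tx": -12,"ty": 0,"tz": 0,"wx": 0,"wy": 0,"wz": 0},
    {"hand": 0,"tx": -6,"ty": 0,"tz": 0,"wx": 0,"wy": 0,"wz": 0},
    {"hand": 0,"tx": -3,"ty": 0,"tz": 0,"wx": 0,"wy": 0,"wz": 0},
  ],
)

```text
clock: 5.45
eef_pos: [439.2, 167.8, 19.5]
tcp_rot: [-3.14, -0.004, 0.0]
contact_force: [1.6, 0.2, 12.0]
opening: 0.171
grasp_force: 35.8
```

Request:
arm_command(
  deltas=[
    {"hand": 0,"tx": -3,"ty": 0,"tz": 0,"wx": 0,"wy": 0,"wz": 0},
    {"hand": 0,"tx": -3,"ty": 0,"tz": 0,"wx": 0,"wy": 0,"wz": 0},
    {"hand": 0,"tx": 0,"ty": 0,"tz": 0,"wx": 0,"wy": 0,"wz": 0},
  ],
)

```text
clock: 5.82
eef_pos: [433.1, 167.8, 19.5]
tcp_rot: [-3.14, -0.004, -0.0]
contact_force: [-1.2, 1.7, 13.9]
opening: 0.166
grasp_force: 36.7
```

Request:
arm_command(
  deltas=[
    {"hand": 0,"tx": -3,"ty": 0,"tz": 0,"wx": 0,"wy": 0,"wz": 0},
    {"hand": 0,"tx": -3,"ty": 0,"tz": 0,"wx": 0,"wy": 0,"wz": 0},
    {"hand": 0,"tx": -2,"ty": 0,"tz": 0,"wx": 0,"wy": 0,"wz": 0},
    {"hand": 0,"tx": 0,"ty": 0,"tz": 0,"wx": 0,"wy": 0,"wz": 0},
  ],
)

```text
clock: 6.32
eef_pos: [426.7, 167.8, 19.6]
tcp_rot: [-3.14, -0.007, 0.001]
contact_force: [5.5, -2.1, 9.5]
opening: 0.167
grasp_force: 35.0
```

Request:
arm_command(
  deltas=[
    {"hand": 0,"tx": -2,"ty": 0,"tz": 0,"wx": 0,"wy": 0,"wz": 0},
    {"hand": 0,"tx": -2,"ty": 0,"tz": 0,"wx": 0,"wy": 0,"wz": 0},
    {"hand": 0,"tx": 0,"ty": 0,"tz": 0,"wx": 0,"wy": 0,"wz": 0},
  ],
)

```text
clock: 6.7
eef_pos: [426.2, 168.0, 20.4]
tcp_rot: [-3.139, -0.013, 0.001]
contact_force: [15.5, -9.9, 8.5]
opening: 0.164
grasp_force: 34.8
```

Run:
```python
from h import *
f=grab('side','d1');save(cv2.resize(f['image'][155:290,190:370],(800,600),interpolation=cv2.INTER_CUBIC),'sd2.png');print(r.sense()['eef_pos'],r.sense()['contact_force'])
```

```text
[426.16871062 168.03089333  20.38061554] [15.32404439 -9.05177247  8.96139346]
```

View pics/sd2.png

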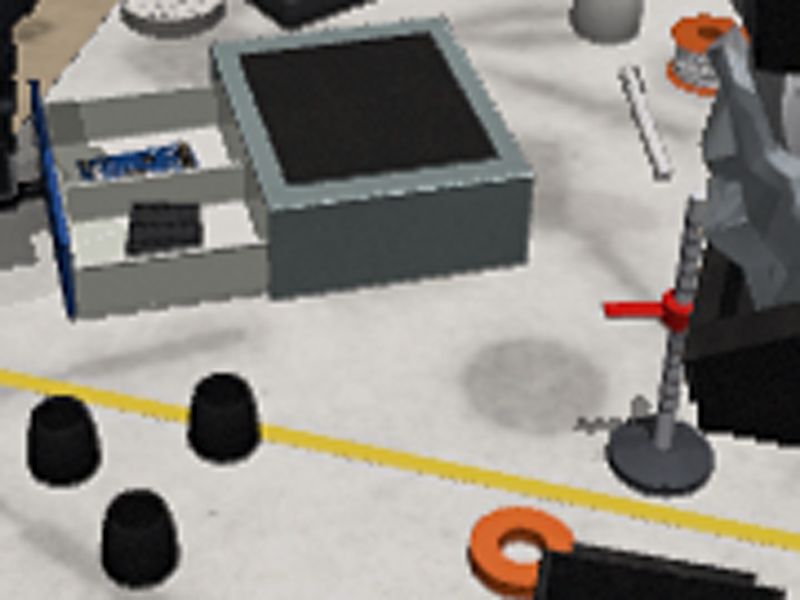

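The drawer has stalled at its stop, with the x-force rising to 15 N. The board is in the left compartment at about (137,160) and the heat sink is in the right one. I'll ease off, release and rise.

Request:
arm_command(
  deltas=[
    {"hand": 0,"tx": 4,"ty": 0,"tz": 0,"wx": 0,"wy": 0,"wz": 0},
    {"hand": 85,"tx": 0,"ty": 0,"tz": 0,"wx": 0,"wy": 0,"wz": 0},
    {"hand": 85,"tx": 0,"ty": 0,"tz": 0,"wx": 0,"wy": 0,"wz": 0},
    {"hand": 85,"tx": 0,"ty": 0,"tz": 0,"wx": 0,"wy": 0,"wz": 0},
    {"hand": 85,"tx": 0,"ty": 0,"tz": 0,"wx": 0,"wy": 0,"wz": 0},
    {"hand": 85,"tx": 0,"ty": 0,"tz": -30,"wx": 0,"wy": 0,"wz": 0},
    {"hand": 85,"tx": 0,"ty": 0,"tz": -50,"wx": 0,"wy": 0,"wz": 0},
    {"hand": 85,"tx": 0,"ty": 0,"tz": -50,"wx": 0,"wy": 0,"wz": 0},
  ],
)

```text
clock: 7.75
eef_pos: [422.6, 166.8, 149.1]
tcp_rot: [3.141, 0.001, -0.0]
contact_force: [0.3, -0.1, 0.3]
opening: 0.993
grasp_force: 0.0
```

Request:
arm_command(
  deltas=[
    {"hand": 85,"tx": 0,"ty": 0,"tz": -50,"wx": 0,"wy": 0,"wz": 0},
    {"hand": 85,"tx": 0,"ty": 0,"tz": 0,"wx": 0,"wy": 0,"wz": 0},
    {"hand": 85,"tx": 0,"ty": 0,"tz": 0,"wx": 0,"wy": 0,"wz": 0},
  ],
)

```text
clock: 8.12
eef_pos: [422.6, 166.8, 197.4]
tcp_rot: [3.141, 0.001, -0.0]
contact_force: [-0.9, 0.4, 0.5]
opening: 0.995
grasp_force: 0.0
```

Run:
```python
from h import *
f=grab('wrist','w2');save(cv2.resize(f['image'],(768,576)),'w2.png');print(r.sense()['eef_pos'])
```

```text
[422.2210474  166.63332602 196.76913517]
```

View pics/w2.png

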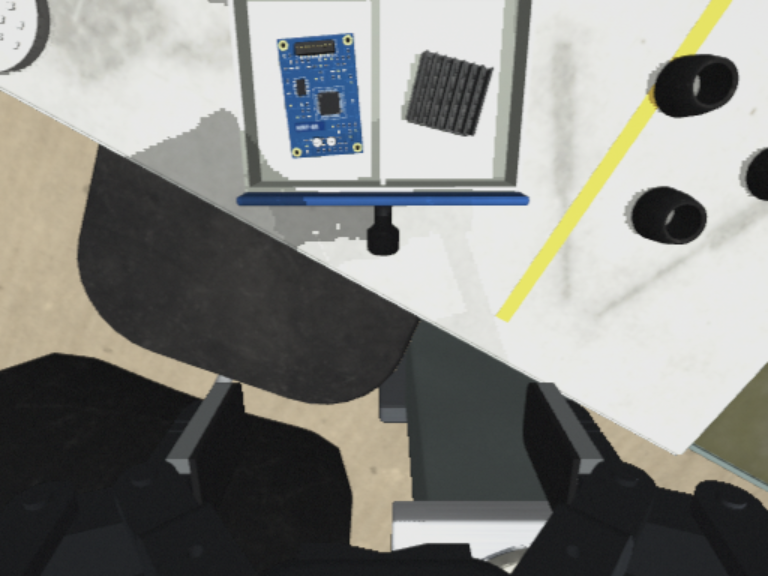

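The wrist view shows the board corners at (277,38), (353,33), (363,152) and (292,158), with the knob at (382,238).

Run:
```python
from h import *
f=load('w2');b=load('d1')
P=[atz(f,u/1.5,v/1.5,10) for u,v in((277,38),(353,33),(363,152),(292,158))]
print(np.round(P,1));print('board',np.mean(P,0),[np.linalg.norm(P[i]-P[i-1]).round(1) for i in range(4)])
print('knob',atz(f,382/1.5,238/1.5,36))
D=lambda u,v:(190+u/4.444-.4,155+v/4.444-.4)
Q=[atz(b,*D(*q),10) for q in((78,165),(183,148),(200,165),(90,180))];print('side board',np.mean(Q,0))
```

```text
[[554.6 235.7  10. ]
 [557.4 186.6  10. ]
 [483.3 181.2  10. ]
 [479.3 230.6  10. ]]
board [518.65680371 208.51951435  10.        ] [np.float64(75.4), np.float64(49.2), np.float64(74.3), np.float64(49.6)]
knob [428.5758869  168.02233078  36.        ]
side board [517.6441256  219.33580995  10.        ]
```

Request:
arm_command(
  deltas=[
    {"hand": 85,"tx": 0,"ty": 50,"tz": 0,"wx": 0,"wy": 0,"wz": 0},
    {"hand": 85,"tx": 0,"ty": 50,"tz": 0,"wx": 0,"wy": 0,"wz": 0},
    {"hand": 85,"tx": 0,"ty": 50,"tz": 0,"wx": 0,"wy": 0,"wz": 0},
    {"hand": 85,"tx": 0,"ty": 50,"tz": 0,"wx": 0,"wy": 0,"wz": 0},
    {"hand": 85,"tx": 0,"ty": 50,"tz": 0,"wx": 0,"wy": 0,"wz": 0},
    {"hand": 85,"tx": 0,"ty": 32,"tz": 0,"wx": 0,"wy": 0,"wz": 0},
    {"hand": 85,"tx": 0,"ty": 0,"tz": 0,"wx": 0,"wy": 0,"wz": 0},
    {"hand": 85,"tx": 0,"ty": 0,"tz": 0,"wx": 0,"wy": 0,"wz": 0},
  ],
)

```text
clock: 9.18
eef_pos: [422.2, -114.5, 196.8]
tcp_rot: [-3.141, 0.002, -0.001]
contact_force: [-0.4, 0.0, 0.1]
opening: 0.995
grasp_force: 0.0
```

Run:
```python
from h import *
f=grab('wrist','w3');save(cv2.resize(f['image'],(768,576)),'w3.png');print(r.sense()['eef_pos'],np.array(proj(f,(468,-115.4,18)))*1.5)
```

```text
[ 422.48196414 -114.19980187  197.07137805] [385.39744339 174.89763875]
```

View pics/w3.png

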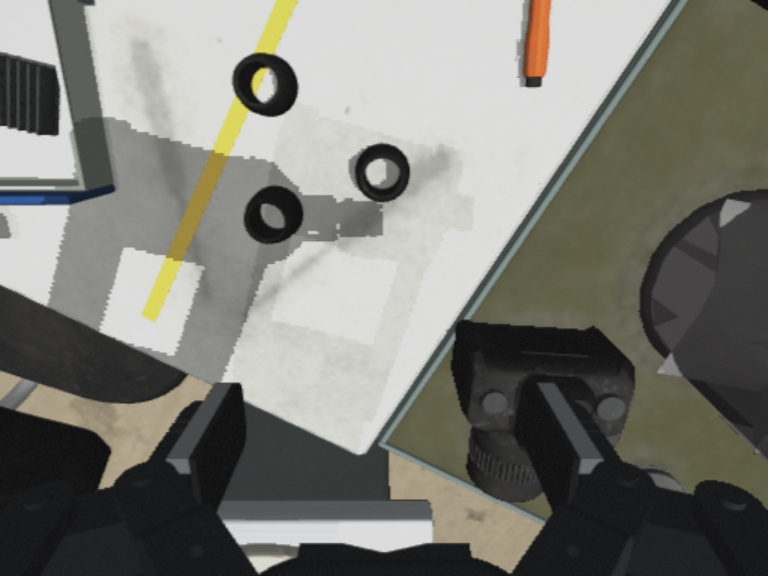

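The loupe is at (382,172), about 2 mm from the prediction, which puts it at roughly (470,-113). The fingers have room beside the other two.

Request:
arm_command(
  deltas=[
    {"hand": 85,"tx": 48,"ty": -1,"tz": 0,"wx": 0,"wy": 0,"wz": 0},
    {"hand": 85,"tx": 0,"ty": 0,"tz": 50,"wx": 0,"wy": 0,"wz": 0},
    {"hand": 85,"tx": 0,"ty": 0,"tz": 50,"wx": 0,"wy": 0,"wz": 0},
    {"hand": 85,"tx": 0,"ty": 0,"tz": 40,"wx": 0,"wy": 0,"wz": 0},
    {"hand": 85,"tx": 0,"ty": 0,"tz": 0,"wx": 0,"wy": 0,"wz": 0},
    {"hand": 85,"tx": 0,"ty": 0,"tz": 0,"wx": 0,"wy": 0,"wz": 0},
  ],
)

```text
clock: 9.98
eef_pos: [471.8, -113.6, 59.0]
tcp_rot: [3.141, -0.001, 0.001]
contact_force: [-0.1, 0.8, 0.6]
opening: 0.999
grasp_force: 0.0
```

Request:
arm_command(
  deltas=[
    {"hand": 85,"tx": -2,"ty": 0,"tz": 30,"wx": 0,"wy": 0,"wz": 0},
    {"hand": 85,"tx": 0,"ty": 0,"tz": 28,"wx": 0,"wy": 0,"wz": 0},
    {"hand": 85,"tx": 0,"ty": 0,"tz": 0,"wx": 0,"wy": 0,"wz": 0},
    {"hand": 0,"tx": 0,"ty": 0,"tz": 0,"wx": 0,"wy": 0,"wz": 0},
    {"hand": 0,"tx": 0,"ty": 0,"tz": 0,"wx": 0,"wy": 0,"wz": 0},
    {"hand": 0,"tx": 0,"ty": 0,"tz": 0,"wx": 0,"wy": 0,"wz": 0},
    {"hand": 0,"tx": 0,"ty": 0,"tz": 0,"wx": 0,"wy": 0,"wz": 0},
    {"hand": 0,"tx": 0,"ty": 0,"tz": 0,"wx": 0,"wy": 0,"wz": 0},
  ],
  squeeze=30,
)

```text
clock: 10.98
eef_pos: [469.9, -114.2, 1.1]
tcp_rot: [3.141, -0.001, -0.0]
contact_force: [-1.9, -0.6, 11.4]
opening: 0.362
grasp_force: 29.2
```

Request:
arm_command(
  deltas=[
    {"hand": 0,"tx": 0,"ty": 0,"tz": -10,"wx": 0,"wy": 0,"wz": 0},
    {"hand": 0,"tx": 0,"ty": 0,"tz": -25,"wx": 0,"wy": 0,"wz": 0},
    {"hand": 0,"tx": 0,"ty": 0,"tz": -40,"wx": 0,"wy": 0,"wz": 0},
    {"hand": 0,"tx": 0,"ty": 0,"tz": -40,"wx": 0,"wy": 0,"wz": 0},
    {"hand": 0,"tx": 0,"ty": 0,"tz": -25,"wx": 0,"wy": 0,"wz": 0},
    {"hand": 0,"tx": 0,"ty": 0,"tz": 0,"wx": 0,"wy": 0,"wz": 0},
    {"hand": 0,"tx": 0,"ty": 0,"tz": 0,"wx": 0,"wy": 0,"wz": 0},
  ],
)

```text
clock: 11.85
eef_pos: [468.5, -113.9, 139.5]
tcp_rot: [-3.141, 0.001, -0.0]
contact_force: [-0.0, 0.5, -0.9]
opening: 0.361
grasp_force: 29.6
```

Request:
arm_command(
  deltas=[
    {"hand": 0,"tx": 7,"ty": -25,"tz": 0,"wx": 0,"wy": 0,"wz": 0},
    {"hand": 0,"tx": 7,"ty": -45,"tz": 0,"wx": 0,"wy": 0,"wz": 0},
    {"hand": 0,"tx": 7,"ty": -50,"tz": 0,"wx": 0,"wy": 0,"wz": 0},
    {"hand": 0,"tx": 7,"ty": -50,"tz": 0,"wx": 0,"wy": 0,"wz": 0},
    {"hand": 0,"tx": 7,"ty": -50,"tz": 0,"wx": 0,"wy": 0,"wz": 0},
    {"hand": 0,"tx": 7,"ty": -50,"tz": 0,"wx": 0,"wy": 0,"wz": 0},
    {"hand": 0,"tx": 7,"ty": -35,"tz": 0,"wx": 0,"wy": 0,"wz": 0},
    {"hand": 0,"tx": 1,"ty": -17,"tz": 0,"wx": 0,"wy": 0,"wz": 0},
  ],
)

```text
clock: 12.85
eef_pos: [518.5, 209.3, 138.5]
tcp_rot: [3.141, 0.002, 0.001]
contact_force: [-0.4, -1.1, -0.0]
opening: 0.358
grasp_force: 29.6
```

Request:
arm_command(
  deltas=[
    {"hand": 0,"tx": 0,"ty": 0,"tz": 15,"wx": 0,"wy": 0,"wz": 0},
    {"hand": 0,"tx": 0,"ty": 0,"tz": 13,"wx": 0,"wy": 0,"wz": 0},
    {"hand": 0,"tx": 0,"ty": 0,"tz": 0,"wx": 0,"wy": 0,"wz": 0},
    {"hand": 0,"tx": 0,"ty": 0,"tz": 0,"wx": 0,"wy": 0,"wz": 0},
    {"hand": 0,"tx": 0,"ty": 0,"tz": 0,"wx": 0,"wy": 0,"wz": 0},
  ],
)

```text
clock: 13.48
eef_pos: [519.6, 207.7, 112.5]
tcp_rot: [-3.141, -0.001, -0.001]
contact_force: [1.7, 0.1, -0.2]
opening: 0.354
grasp_force: 29.6
```

Run:
```python
from h import *
a=grab('side','d2');b=grab('scene','s2')
u,v=proj(a,(519,208,110));x,y=proj(b,(519,208,110));print(u,v,x,y,r.sense()['eef_pos'])
A=cv2.resize(a['image'][int(v)-60:int(v)+90,int(u)-50:int(u)+50],(400,600),interpolation=cv2.INTER_CUBIC)
B=cv2.resize(b['image'][int(y)-60:int(y)+90,int(x)-50:int(x)+50],(400,600),interpolation=cv2.INTER_CUBIC)
save(np.hstack([A,B]),'end.png')
```

```text
219.89482052367796 163.8051437479074 257.4275888678057 199.80055651967635 [519.46734005 207.88125186 112.44812509]
```

View pics/end.png

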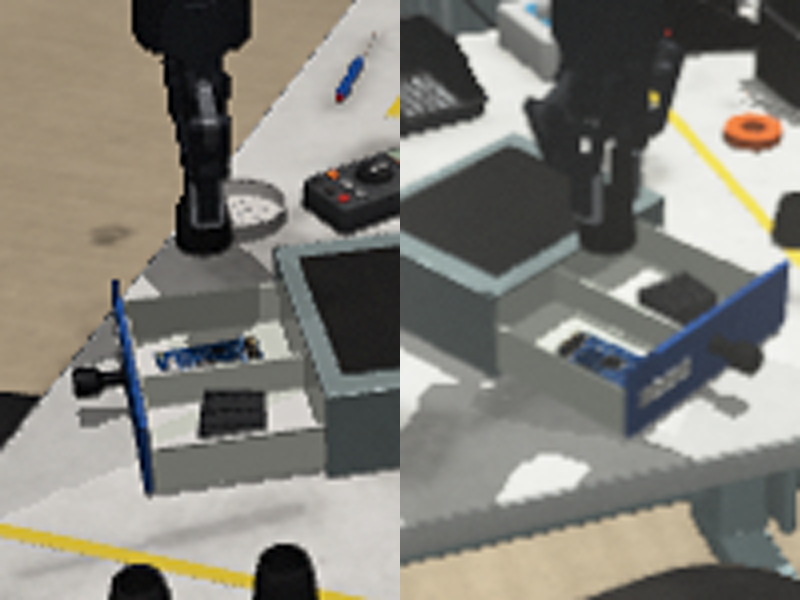

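Both views show the loupe held upright over the board. The rim bottom edge is at (204,252) in the side view and (607,252) in the scene view. Next I check the rim's centre numerically.

Run:
```python
from h import *
a=load('d2');b=load('s2')
for da,db in((0,0),(3,3)):
  print(tri(a,(169+204/4-.4,103+(236+da)/4-.4),b,(207+207/4-.4,139+(238+db)/4-.4)))
```

```text
(array([517.55398077, 207.39700754, 116.56277917]), np.float64(2.4349094143379224))
(array([517.46430128, 207.41672352, 114.22845906]), np.float64(2.346905802953281))
```

Request:
arm_command(
  deltas=[
    {"hand": 0,"tx": 0,"ty": 0,"tz": 2.5,"wx": 0,"wy": 0,"wz": 0},
    {"hand": 0,"tx": 0,"ty": 0,"tz": 0,"wx": 0,"wy": 0,"wz": 0},
    {"hand": 0,"tx": 0,"ty": 0,"tz": 0,"wx": 0,"wy": 0,"wz": 0},
    {"hand": 0,"tx": 0,"ty": 0,"tz": 0,"wx": 0,"wy": 0,"wz": 0},
  ],
)

```text
clock: 14.08
eef_pos: [519.1, 208.0, 109.5]
tcp_rot: [-3.142, 0.0, -0.0]
contact_force: [-0.0, -0.4, -1.0]
opening: 0.354
grasp_force: 29.6
```

```bash
python3 -c "
from h import *
s=r.sense();print(s['eef_pos'],s['grasp_force']);print(r.sign_off())"
```

```text
[519.14305222 208.01172125 109.49947815] 29.62897357007023
the job is handed in; nothing more can be done
None
```

I handed the job in at about 14 s: the drawer is pulled out to its stop and the loupe is held upright about 1 mm off the measured board centre, its rim within about 3 mm of the pointer's measured 110 mm height; the sign-off gave no verdict.

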